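Fit the second drip elbow to the clamped header

ROBOT

A 7-joint arm with a two-finger parallel gripper is mounted at the origin on the work surface. World frame = base frame: x ahead of the robot, y to its left, z up, the work surface at z = 0. Lengths are in m, angles in rad, forces in N, time in s.
With the tool pointing down it reaches from about 0.4 to 0.85 m from the base axis. Payload 10.4 kg.
Tool frame: the origin (TCP) lies on the centre line of the jaws, within the pads' length; the fingertips stand 14 mm ahead of it and the grasp point (between the pads) lies 5 mm behind it (manip.tip_reach is the distance from the TCP to the fingertips, in m); z points along the fingers, y is the line along which they close (so a half turn about z gives the same grasp; the last joint's range is limited). The gripper opens to 85 mm and grips with 20 to 120 N. Pads are 22 mm wide; open, the fingers measure 114 mm over their backs; the gripper's body (76 mm by 85 mm) begins 54 mm behind the grasp point. The pads swing forward as they close: fully open they stand 13 mm farther back than shut.
Start: joints at [1.212, 0.332, -0.065, 1.46, 0.022, 1.35, -0.088], TCP at [0.206, -0.59, 0.245] pointing down, gripper open.
Joint ranges: [-2.6, 2.6], [-0.5, 2.12], [-1.47, 1.34], [0.16, 2.42], [-1.27, 4.41], [0.06, 2.06], [-2.6, 2.6]. Speed limits (rad/s): [2.22, 2.22, 2.79, 2.79, 3.14, 3.14, 3.14].

INTERFACE

Orientations are given as a unit quaternion [x, y, z, w].
In Python, from workcell import manip gives the robot as it stands.
- The arm moves only by the shell command python3 -m pendant 'ROWS' [FORCE]. ROWS is JSON, a list of rows, each a list of 7 numbers: the shift along the tool's x, y, z in units of 50 mm (1.0 is 50 mm), then the turn, a rotation vector about the tool's x, y, z in units of 8 degrees (1.0 is 8 degrees), then the opening, from -1 (shut) to 1 (fully open), so that 0 is half open. In form: [[dx, dy, dz, ax, ay, az, jaw], ...]. A call has exactly 10 rows; each row is the pose to reach, as a shift and turn from the pose commanded when the call began, along the tool's axes at that moment; what a row does not reach only later rows make up. A row lasts 1/8 s, in which the tool goes at most 62.5 mm and 10.7 degrees, less where a joint would pass 70% of its speed; a pose out of reach is approached as far as the arm can. A call with a gripper value outside its range is refused whole. The fingers move at their own pace and stop on an object; FORCE is the grip in N (left out, the last holds). Time passes only in rows, so rows that repeat a pose let the fingers close, or fill a call up. It gives the time, the measured TCP pose, the force, the opening and the grip force at its end, in the units of the state.
- manip.get_obs(): the state, without advancing time (a new reading comes with each control period).
- manip.camera(name): name is "side" or "top"; returns (picture, depth): 420x560x3 uint8, red, green, blue; 420x560 float32, m along the optical axis (not along the pixel's ray), 0 where there is no reading.
- manip.get_calibration(name): a dict with "fx", "fy", "cx", "cy" (pixels), "xyz" and "orientation" of the camera in the world. Camera axes: x right, y up, looking along -z (the intrinsics and any distortion apply to the point x, -y, -z); pixel columns grow to the right and rows downward; lengths in m; the calibration is good to about 2 mm. A picture is of the moment at which its call begins. get_calibration takes no time and is no camera call.
- manip.hand_in(): hands the job in; it is judged then, once.
Trained networks look in the newest picture that a camera, given by its name, has taken for a name from the list of things; names that differ only in an ending like _2 or _b are one class to them, and where a whole thing is asked for, a point or a joint stands for the part that bears it (a point fixed in the world has none). Each returns a list of dicts, best first, with "p" (0 to 1); they miss things now and then, are a little off and sometimes report something else, mostly with a low value. They report only what shows in the picture. A call takes as long as a camera call. They do not tell look-alikes from the thing itself.
- manip.find_in(thing, camera): "box" ([left, top, right, bottom] in pixels, round what is visible of it).
- manip.trace(thing, camera): "pixels" (420x560 bool, what is visible of it) and "box" ([left, top, right, bottom] in pixels, round what is visible of it).
- manip.tip_of(thing, camera): "pixel" ([column, row] in pixels: a listed point, or the origin of a listed thing).
The state is a dict: "clock": time; "joint_pos": joint angles; "joint_velocities": joint speeds; "tau": joint torques, N m; "position": TCP position; "ee_rot": TCP orientation; "ft_force": force on the tool from outside, world axes, zero at the start; "torque": the same for the moment, N m; "grip_width": opening from 0.0 (shut) to 1.0 (fully open); "grasp_force": force on a finger pad.
Only numpy, scipy, OpenCV 4.12 (cv2) and the standard library are available. Lean on these libraries where they do the work, as an engineer would, in place of code of your own. Each camera call takes 0.05 s, during which the arm holds its last target. There are 200 camera calls.

TASK

Take the loose orange elbow, drop its spigot into the open green socket of the clamped header pipe, and twist it clockwise until it bites on its washer and its barb points the same way as the barb of the elbow already fitted, then let go. Feel for the slots and never force it, stop at that angle without turning past it, and leave the other things on the board as they are.

Things in the scene. Friction and masses are not known exactly. Their poses are not given: they have to be found in the camera images.
- elbow: loose orange plastic hose elbow, 48-66 g, standing on its spigot; origin at the centre of the spigot's underside, z up its axis, x along the barb. Spigot 30 mm across, z 0-22.5 mm (lowest 3.5 mm tapers to 24); two thread lugs on its +y and -y sides at z 6-12, 8 mm wide, out to 20.5 mm from the axis; flange 44 mm across at z 22.5-27.5; square body above it
- elbow_body (a point): middle of the loose elbow's square body, on its axis 46 mm up. Body 26 x 26 mm, sides along x and y, z 27.5-64 mm: grip it across y, fingertips above the flange
- barb_tip (a point): end of the loose elbow's barb (24 mm across, along +x), 66 mm from the axis and 47 mm up
- header: black header pipe, 32 mm across, 300 mm long along its y, axis 38 mm above the board, held fast by two strapped timber blocks; origin on the board under its middle, z up. An elbow like the loose one is already fitted in the outlet at y +75 mm, its barb along the header's +x. The plastic breaks at 32 N between loose elbow and header, washer and lug load (5-13 N) included
- outlet (a point): nominal rim centre of the open green socket (header x 0, y -75, z 85 mm; axes as the header's); fixed by hand, so truly up to 3 mm off along header x. Bore 32.6 mm; flat rim with two opposite slots for the lugs, 3 degrees free each way. They match with the elbow's x 60 degrees anticlockwise (from above) of the header's x, give or take 33. Off them the lugs rest on the rim, origin 6 mm below it
- seat (a point): top of the rubber washer, 17.5 mm below the nominal rim centre: through the slots the spigot drops onto it. Turned clockwise, the lugs run free for 12 degrees, then ramps draw the elbow down 2.4 mm per rad against the washer (1.2 N, then 1.5 N per mm); friction keeps it there. At the set angle its origin is 18.1-21 mm below the rim. Entered half a turn round, the barb would end backwards
- fitted_tip (a point): end of the fitted elbow's barb; the loose one's must end up pointing the same way
- plug: green blanking plug 44 mm across and 30 mm high, standing; origin at the centre of its underside; to be left alone
- saucer: terracotta saucer 120 mm across, 22 mm high; origin under its centre; to be left alone
- pot: black plastic pot 102 mm across, 92 mm high; origin under its centre; to be left alone
- dibber: steel dibber with a wooden handle, 240 mm long, lying along its x; origin under its middle; to be left alone
- funnel: green plastic funnel, mouth down, 68 mm across, 66 mm high; origin under its centre; to be left alone
- skewers: bundle of bamboo skewers 260 mm long along its x in a steel spring clip, 45 mm high at the clip; origin under its middle; to be left alone
Not all that is in view belongs to the job. Of the things like the elbow, leave any that is pink or white; of the rest the smaller one is meant.

How it is judged:
By the outcome, as a careful person would: the job done as asked, in the order asked, and still so for the second after the job is handed in, with the robot touching nothing.
It also fails if it takes over 72 s, if anything falls off the work surface, if the arm or the gripper's body presses on something with over 40 N, if the wrist force passes 120 N, or if a joint passes its speed limit or range.

## Working session

There is one attempt and no reset: what is moved stays moved. The work goes in short steps, Python scripts to look and compute and a shell command to move; the robot and the scene stay as the last step left them, time stands still between calls to the robot, and variables do not carry over. Pictures are saved under pics/ and viewed, at most 10 in all, crops included, and the job is handed in when it is done.

```bash
mkdir -p pics; ls; python3 - <<'E'
from workcell import manip
import cv2,numpy as np
o=manip.get_obs();print({k:np.round(v,3).tolist() for k,v in o.items()})
for c in("top","side"):
    p,d=manip.camera(c);cv2.imwrite(f"pics/{c}0.png",p[:,:,::-1]);np.save(f"d_{c}0.npy",d)
    print(c,manip.get_calibration(c))
    for t in("elbow","header","plug","funnel"):
        for r in manip.find_in(t,c)[:4]: print(c,t,round(r["p"],2),np.round(r["box"]).tolist())
    for t in("elbow_body","barb_tip","outlet","fitted_tip","elbow","header"):
        for r in manip.tip_of(t,c)[:4]: print(c,t,round(r["p"],2),np.round(r["pixel"],1).tolist())
E
```

```text
pics
{'clock': 0.0, 'joint_pos': [1.212, 0.333, -0.065, 1.461, 0.022, 1.35, -0.088], 'joint_velocities': [-0.0, 0.001, -0.002, -0.001, -0.001, 0.001, 0.002], 'tau': [0.0, -62.544, 0.049, -39.16, 0.016, 0.01, 0.0], 'position': [0.206, -0.59, 0.245], 'ee_rot': [0.986, 0.167, -0.0, -0.001], 'ft_force': [-0.254, 1.073, -0.151], 'torque': [0.004, 0.014, -0.008], 'grasp_force': 0.0, 'grip_width': 0.998}
top {'fx': 452.0409232663035, 'fy': 452.0409232663035, 'cx': 275.0250786010548, 'cy': 208.2193383651135, 'xyz': array([0.5245108 , 0.02573359, 1.18863907]), 'orientation': array([ 0.01921943, -0.03187903, -0.69608467,  0.71699406])}
top elbow 0.96 [307.0, 276.0, 344.0, 315.0]
top elbow 0.82 [356.0, 261.0, 391.0, 278.0]
top elbow 0.75 [405.0, 290.0, 434.0, 336.0]
top elbow 0.57 [417.0, 242.0, 433.0, 271.0]
top header 0.93 [195.0, 204.0, 320.0, 253.0]
top header 0.33 [359.0, 262.0, 391.0, 277.0]
top plug 0.78 [366.0, 197.0, 385.0, 213.0]
top funnel 0.58 [247.0, 119.0, 272.0, 145.0]
top elbow_body 0.85 [318.2, 285.9]
top elbow_body 0.73 [386.9, 268.9]
top elbow_body 0.71 [423.6, 303.2]
top elb
[... 773 characters left out ...]
5.0, 378.0, 179.0]
side header 0.78 [248.0, 200.0, 323.0, 292.0]
side plug 0.67 [248.0, 201.0, 322.0, 294.0]
side plug 0.42 [306.0, 170.0, 318.0, 183.0]
side funnel 0.85 [203.0, 197.0, 226.0, 221.0]
side elbow_body 0.82 [357.8, 220.6]
side elbow_body 0.77 [363.7, 188.3]
side elbow_body 0.61 [371.9, 166.3]
side barb_tip 0.98 [419.2, 189.8]
side barb_tip 0.82 [351.7, 159.4]
side barb_tip 0.8 [355.9, 196.8]
side barb_tip 0.75 [383.3, 219.0]
side outlet 0.91 [299.8, 215.5]
side fitted_tip 0.85 [250.8, 229.9]
side fitted_tip 0.4 [303.7, 215.4]
side elbow 0.77 [355.7, 232.9]
side elbow 0.75 [395.6, 185.3]
side elbow 0.72 [369.7, 173.7]
side elbow 0.65 [362.5, 196.8]
side header 0.61 [289.9, 252.6]
```

```bash
python3 - <<'E'
import cv2
a=cv2.imread("pics/top0.png")[180:350,170:450];cv2.imwrite("pics/top0c.png",cv2.resize(a,None,fx=2.8,fy=2.8,interpolation=2))
a=cv2.imread("pics/side0.png")[140:310,190:440];cv2.imwrite("pics/side0c.png",cv2.resize(a,None,fx=3.2,fy=3.2,interpolation=2))
E
```

```text
(no output)
```

View pics/top0c.png

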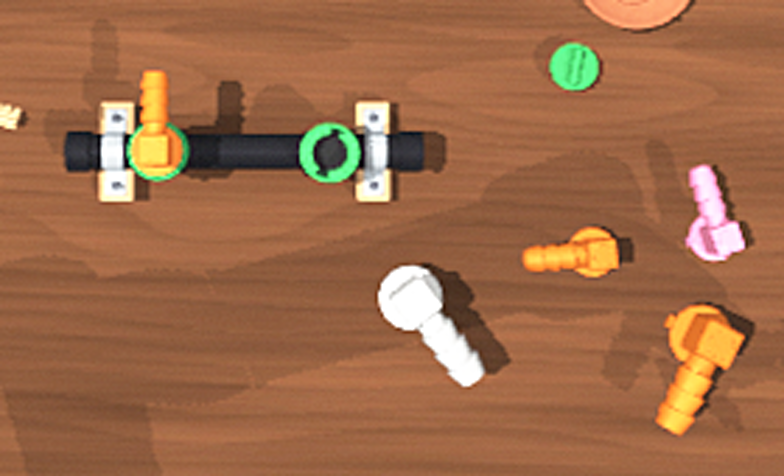

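View pics/side0c.png

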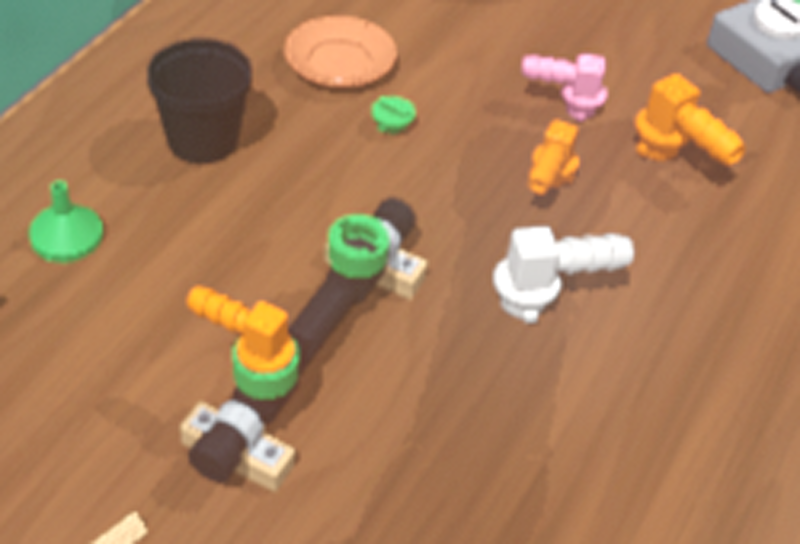

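View pics/top0.png

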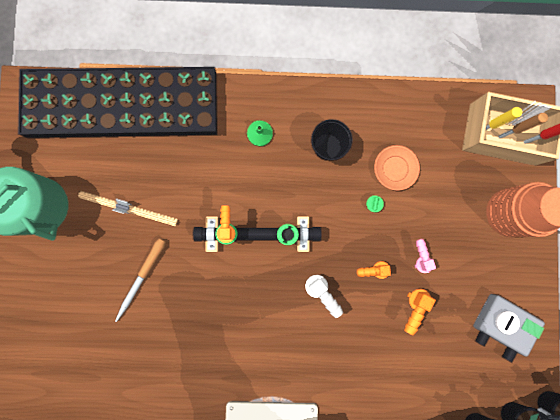

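The elbow-like things in the top view are:
- white, about (325,295)
- pink, about (425,256)
- large orange, about (420,310)
- small orange, about (374,270)

White and pink are excluded, and the small orange one is the smaller of the two left, so it is the one meant. The enlarged crop confirms this. The open socket is at about (289,235). Its slots are visible, running up-right to down-left.

```bash
cat > h.py <<'E'
from workcell import manip
import numpy as np, cv2
from scipy.spatial.transform import Rotation as R
def cal(c):
    k=manip.get_calibration(c); return k, R.from_quat(k["orientation"]).as_matrix()
def cloud(d,c):
    k,M=cal(c); v,u=np.mgrid[:d.shape[0],:d.shape[1]]
    P=np.stack([(u-k["cx"])/k["fx"]*d,-(v-k["cy"])/k["fy"]*d,-d],-1)
    return P@M.T+k["xyz"]
def onz(px,z,c):
    k,M=cal(c); r=M@np.array([(px[0]-k["cx"])/k["fx"],-(px[1]-k["cy"])/k["fy"],-1])
    return k["xyz"]+r*(z-k["xyz"][2])/r[2]
def proj(p,c):
    k,M=cal(c); q=M.T@(np.asarray(p)-k["xyz"]); return k["cx"]-k["fx"]*q[0]/q[2],k["cy"]+k["fy"]*q[1]/q[2]
E
python3 - <<'E'
from h import *
print("tip",manip.tip_reach)
d=np.load("d_top0.npy");P=cloud(d,"top");im=cv2.imread("pics/top0.png")
def desc(n,m):
    q=P[m];print(n,m.sum(),"mean",q.mean(0).round(4),"zmax",q[:,2].max().round(4),cv2.minAreaRect((q[:,:2]*1000).astype(np.float32)))
sub=np.zeros(d.shape,bool)
s=sub.copy();s[258:284,350:398]=1
desc("elbow>35",s&(P[...,2]>.036)); desc("body",s&(P[...,2]>.0605))
m=s&(P[...,2]>.036);q=P[m][:,:2];w=np.linalg.svd(q-q.mean(0))[2][0];print("yaw",np.degrees(np.arctan2(w[1],w[0])))
s=sub.copy();s[200:250,215:240]=1
m=s&(P[...,2]>.10);desc("fitted",m);q=P[m][:,:2];w=np.linalg.svd(q-q.mean(0))[2][0];print("yaw",np.degrees(np.arctan2(w[1],w[0])))
desc("fbody",s&(P[...,2]>.128))
s=sub.copy();s[220:250,272:304]=1
m=s&(P[...,2]>.078)&(P[...,2]<.095);desc("rim",m);print("circle",cv2.minEnclosingCircle((P[m][:,:2]*1000).astype(np.float32)))
# header pipe
s=sub.copy();s[225:245,190:325]=1
m=s&(P[...,2]>.045)&(P[...,2]<.058);q=P[m];w=np.linalg.svd(q[:,:2]-q[:,:2].mean(0))[2][0];print("pipe",q.mean(0),np.degrees(np.arctan2(w[1],w[0])))
for n,pt,c,z in[("outlet",(290.1,236.3),"top",.085),("outlet",(299.8,215.5),"side",.085),("ftip",(224.5,204),"top",.085-.0195+.047),("ftip",(250.8,229.9),"side",.1125),("body",(386.9,268.9),"top",.046),("body",(363.7,188.3),"side",.046),("btip",(357.8,270.6),"top",.047),("btip",(355.9,196.8),"side",.047)]:
    print(n,c,onz(pt,z,c).round(4))
E
```

```text
tip 0.014
elbow>35 313 mean [ 0.4574 -0.2438  0.0684] zmax 1.1886 ((477.5377197265625, -126.88546752929688), (316.6669921875, 41.452266693115234), 80.35042572021484)
body 107 mean [ 0.4607 -0.2615  0.0957] zmax 1.1886 ((481.30706787109375, -127.49449157714844), (316.7587890625, 32.33355712890625), 80.08219909667969)
yaw -95.82205223360828
fitted 324 mean [0.5636 0.1233 0.126 ] zmax 1.1886 ((565.0042724609375, 80.68226623535156), (112.41810607910156, 77.44984436035156), 88.17698669433594)
yaw -175.84658462454848
fbody 82 mean [0.5388 0.1228 0.1428] zmax 1.1886 ((538.4392700195312, 79.96884155273438), (109.30178833007812, 24.39200782775879), 88.17698669433594)
rim 188 mean [ 0.542  -0.0263  0.0848] zmax 0.0903 ((542.70947265625, -26.400531768798828), (48.8586311340332, 48.999671936035156), 1.5432428121566772)
circle ((541.6371459960938, -26.03724479675293), 25.661495208740234)
pipe [0.54167631 0.04823516 0.05190295] -88.38807666446925
outlet top [ 0.5372 -0.0316  0.085 ]
outlet side [ 0.5419 -0.0131  0.085 ]
ftip top [0.6091 0.1283 0.1125]
ftip side [0.6079 0.1209 0.1125]
body top [ 0.4627 -0.2801  0.046 ]
body side [ 0.4534 -0.252   0.046 ]
btip top [ 0.4565 -0.2063  0.047 ]
btip side [ 0.4573 -0.2034  0.047 ]
```

```bash
cat >> h.py <<'E'
def yawfit(P,m):
    q=P[m];xy=q[:,:2];w=np.linalg.svd(xy-xy.mean(0))[2][0]
    r=cv2.minAreaRect((xy*1000).astype(np.float32))
    return m.sum(),xy.mean(0).round(4).tolist(),round(float(np.degrees(np.arctan2(w[1],w[0]))),1),[np.round(r[0],1).tolist(),np.round(r[1],1).tolist(),round(r[2],1)]
E
python3 - <<'E'
from h import *
for c in("top","side"):
    d=np.load(f"d_{c}0.npy");P=cloud(d,c);P[d<=0]=9;z=P[...,2]
    near=lambda x,y,r:np.hypot(P[...,0]-x,P[...,1]-y)<r
    print(c,"elbow barb+body",yawfit(P,near(.460,-.24,.075)&(z>.04)&(z<.075)))
    print(" body",yawfit(P,near(.460,-.26,.06)&(z>.0605)&(z<.075)))
    print(" barb only",yawfit(P,near(.457,-.215,.028)&(z>.04)&(z<.075)))
    print(" fit all",yawfit(P,near(.565,.123,.075)&(z>.1)&(z<.14)))
    print(" fit body",yawfit(P,near(.54,.123,.04)&(z>.126)&(z<.14)))
    print(" fit barb",yawfit(P,near(.59,.123,.03)&(z>.1)&(z<.14)))
    print(" rim",yawfit(P,near(.54,-.026,.04)&(z>.08)&(z<.095)))
    m=near(.54,-.026,.04)&(z>.08)&(z<.095);print(np.median(z[m]))
# rim from colour & slots: polar unwrapped darkness
im=cv2.imread("pics/top0.png").astype(float)
for cx,cy in[(.5417,-.0262)]:
  for r in(.017,.0185,.020):
    o=[]
    for a in range(0,360,10):
        u,v=proj([cx+r*np.cos(np.radians(a)),cy+r*np.sin(np.radians(a)),.085],"top")
        o.append(int(cv2.getRectSubPix(im[:,:,1].astype(np.float32),(1,1),(u,v))[0,0]))
    print(r,o)
E
```

```text
top elbow barb+body (np.int64(308), [0.4568, -0.2467], 96.9, [[455.1, -245.8], [25.9, 78.9], 8.3])
 body (np.int64(104), [0.4588, -0.2698], -79.2, [[457.8, -250.0], [24.9, 67.9], 1.3])
 barb only (np.int64(132), [0.4541, -0.2235], -81.3, [[454.0, -224.7], [22.2, 36.9], 8.1])
 fit all (np.int64(323), [0.5637, 0.1236], -177.5, [[566.3, 124.6], [76.7, 24.2], 3.6])
 fit body (np.int64(106), [0.5395, 0.1237], -179.9, [[540.0, 123.2], [23.4, 23.5], 1.6])
 fit barb (np.int64(171), [0.5824, 0.1243], -177.7, [[582.9, 124.9], [43.4, 21.8], 2.6])
 rim (np.int64(182), [0.5418, -0.0264], -96.5, [[542.7, -26.4], [48.9, 49.0], 1.5])
0.08487837875770132
side elbow barb+body (np.int64(177), [0.4549, -0.2444], 95.7, [[455.7, -243.5], [25.6, 81.2], 6.3])
 body (np.int64(46), [0.4589, -0.2692], 115.5, [[458.1, -264.1], [24.7, 40.3], 8.0])
 barb only (np.int64(79), [0.4525, -0.2208], 96.6, [[453.3, -222.9], [21.1, 39.9], 7.1])
 fit all (np.int64(340), [0.5576, 0.1295], -178.3, [[566.1, 125.4], [26.9, 80.6], 88.7])
 fit body (np.int64(75), [0.5395, 0.1253], 124.2, [[539.9, 124.9], [24.0, 24.9], 0.9])
 fit barb (np.int64(146), [0.5825, 0.13], -178.3, [[583.6, 126.0], [24.8, 45.6], 88.8])
 rim (np.int64(135), [0.541, -0.0234], 95.2, [[541.4, -24.3], [49.3, 51.4], 30.2])
0.083632620024503
0.017 [65, 176, 186, 179, 180, 146, 177, 165, 201, 190, 222, 190, 175, 192, 161, 54, 59, 141, 240, 253, 255, 250, 250, 254, 253, 252, 250, 253, 251, 249, 254, 252, 247, 233, 135, 33]
0.0185 [102, 249, 238, 237, 237, 231, 230, 248, 240, 231, 245, 251, 236, 255, 224, 59, 68, 138, 249, 254, 255, 253, 251, 254, 254, 254, 255, 255, 255, 255, 255, 255, 255, 245, 125, 35]
0.02 [117, 252, 253, 252, 254, 254, 254, 253, 255, 254, 254, 254, 254, 255, 197, 94, 89, 158, 248, 255, 255, 254, 246, 254, 252, 255, 255, 255, 254, 254, 255, 255, 255, 214, 132, 61]
```

```bash
cat >> h.py <<'E'
def go(x,y,z,yaw):
    o=manip.get_obs();M=R.from_quat(o["ee_rot"]).as_matrix();t=np.radians(yaw)
    T=np.array([[np.cos(t),np.sin(t),0],[np.sin(t),-np.cos(t),0],[0,0,-1.]])
    return (M.T@(np.array([x,y,z])-o["position"])/.05).round(3).tolist(),(np.degrees(R.from_matrix(M.T@T).as_rotvec())/8).round(3).tolist()
def st():
    o=manip.get_obs();M=R.from_quat(o["ee_rot"]).as_matrix()
    print("t",round(o["clock"],2),"pos",np.round(o["position"],4).tolist(),"yaw",round(float(np.degrees(np.arctan2(M[1,0],M[0,0]))),2),"tilt",np.round(M[:2,2],3).tolist(),"F",np.round(o["ft_force"],2).tolist(),"Tq",np.round(o["torque"],2).tolist(),"w",round(o["grip_width"],3),"g",o["grasp_force"])
E
python3 -c "
from h import *
print(go(.4587,-.2712,.145,97.5))"
python3 -m pendant '[[0.8,-0.5,0,0,0,-1.2,0.3],[1.7,-1.1,0,0,0,-2.4,0.3],[2.6,-1.65,0,0,0,-3.6,0.3],[3.5,-2.2,0,0,0,-4.9,0.3],[4.3,-2.75,0,0,0,-6.1,0.3],[5.1,-3.3,0.4,0,0,-7.3,0.3],[6,-3.8,0.8,0,0,-8.5,0.3],[6.87,-4.36,1.3,0,0,-9.8,0.3],[6.87,-4.36,2,0,0,-9.8,0.3],[6.87,-4.36,2,0,0,-9.8,0.3]]' 30
python3 -c "
from h import *
st();print(go(.4587,-.2712,.046,97.5))"
```

```text
([6.875, -4.356, 2.007], [0.0, 0.0, -9.782])
clock: 2.35
position: [0.4571, -0.2703, 0.1433]
ee_rot: [0.658, 0.753, -0.0, -0.002]
ft_force: [-0.6, -1.0, 0.7]
grip_width: 0.652
grasp_force: 0.0
t 2.35 pos [0.4571, -0.2703, 0.1433] yaw 97.67 tilt [-0.004, 0.002] F [-0.56, -0.96, 0.73] Tq [-0.05, -0.0, -0.02] w 0.652 g 0.0
([-0.028, 0.036, 1.946], [-0.025, -0.02, 0.021])
```

```bash
python3 -m pendant '[[0,0,0.6,0,0,0,0.3],[0,0,1.2,0,0,0,0.3],[0,0,1.6,0,0,0,0.3],[0,0,1.9,0,0,0,0.3],[0,0,1.94,0,0,0,0.3],[0,0,1.94,0,0,0,0.3],[0,0,1.94,0,0,0,0.3],[0,0,1.94,0,0,0,0.3],[0,0,1.94,0,0,0,0.3],[0,0,1.94,0,0,0,0.3]]' >/dev/null
python3 - <<'E'
from h import *
st()
for c in("top","side"):
    p,d=manip.camera(c);x=p[225:305,330:430] if c=="top" else p[140:240,310:435]
    cv2.imwrite(f"pics/g_{c}.png",x[:,:,::-1])
a=[cv2.resize(cv2.imread(f"pics/g_{c}.png"),(400,320),interpolation=2) for c in("top","side")]
cv2.imwrite("pics/g.png",np.hstack(a))
E
```

```text
t 3.6 pos [0.4585, -0.2711, 0.0484] yaw 97.64 tilt [0.0, -0.0] F [-0.45, -0.53, -0.46] Tq [-0.04, -0.02, 0.02] w 0.652 g 0.0
```

View pics/g.png

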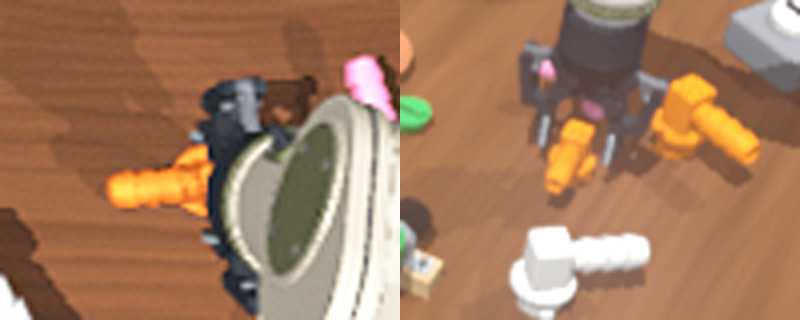

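The fingers straddle the small elbow's body: barb at left in the top crop, body between the fingers in the side crop. I'll close and lift.

```bash
python3 -m pendant '[[0,0,0,0,0,0,-0.5],[0,0,0,0,0,0,-0.5],[0,0,0,0,0,0,-0.5],[0,0,0,0,0,0,-0.5],[0,0,0,0,0,0,-0.5],[0,0,0,0,0,0,-0.5],[0,0,-0.5,0,0,0,-0.5],[0,0,-1.2,0,0,0,-0.5],[0,0,-2.0,0,0,0,-0.5],[0,0,-2.6,0,0,0,-0.5]]' 45
python3 - <<'E'
from h import *
st()
print(go(.542,-.026,.175,85))
p,d=manip.camera("side");P=cloud(d,"side");P[d<=0]=9
z=P[...,2];o=manip.get_obs()["position"]
cv2.imwrite("pics/lift_side.png",p[:,:,::-1])
E
```

```text
clock: 4.95
position: [0.4586, -0.2711, 0.1799]
ee_rot: [0.658, 0.753, 0.0, 0.001]
ft_force: [-0.3, -0.2, -0.2]
grip_width: 0.297
grasp_force: 47.3
t 4.95 pos [0.4586, -0.2711, 0.1799] yaw 97.64 tilt [0.001, -0.001] F [-0.26, -0.2, -0.2] Tq [0.06, -0.02, -0.02] w 0.297 g 47.29824364185333
([4.637, 2.305, 0.097], [0.006, 0.005, 1.581])
```

```bash
python3 -c "
from h import *
print(go(.5419,-.0254,.142,85))"
python3 -m pendant '[[0.7,0.35,0,0,0,0.2,-0.5],[1.5,0.75,0,0,0,0.5,-0.5],[2.4,1.2,0,0,0,0.8,-0.5],[3.3,1.6,0,0,0,1.1,-0.5],[4.1,2,0,0,0,1.4,-0.5],[4.64,2.3,0,0,0,1.58,-0.5],[4.64,2.3,0.2,0,0,1.58,-0.5],[4.64,2.3,0.5,0,0,1.58,-0.5],[4.64,2.3,0.7,0,0,1.58,-0.5],[4.64,2.3,0.7,0,0,1.58,-0.5]]' >/dev/null
python3 - <<'E'
from h import *
st();print(go(.5419,-.0254,.142,85))
for c in("top","side"):
    p,d=manip.camera(c);cv2.imwrite(f"pics/a_{c}.png",p[:,:,::-1]);P=cloud(d,c);P[d<=0]=9
    hsv=cv2.cvtColor(p,cv2.COLOR_RGB2HSV);m=(hsv[...,0]<22)&(hsv[...,1]>170)&(hsv[...,2]>120)&(P[...,2]>.08)&(np.hypot(P[...,0]-.542,P[...,1]+.0)<.085)
    print(c,yawfit(P,m))
    x=p[200:260,255:335] if c=="top" else p[180:255,260:360]
    cv2.imwrite(f"pics/ac_{c}.png",x[:,:,::-1])
cv2.imwrite("pics/a.png",np.hstack([cv2.resize(cv2.imread(f"pics/ac_{c}.png"),(400,300),interpolation=2) for c in("top","side")]))
E
```

```text
([4.67, 2.273, 0.825], [0.034, 0.024, 1.581])
t 6.25 pos [0.5408, -0.0268, 0.1421] yaw 84.93 tilt [-0.002, -0.0] F [0.54, 0.6, -0.09] Tq [0.01, -0.05, 0.05] w 0.295 g 47.29057252407074
([0.029, 0.02, 0.003], [-0.014, 0.002, -0.008])
top (np.int64(50), [0.5436, 0.0298], -173.5, [[543.6, 30.7], [20.8, 16.1], 1.5])
side (np.int64(302), [0.5391, 0.0005], 82.0, [[536.7, 0.5], [79.9, 34.1], 88.3])
```

View pics/a.png

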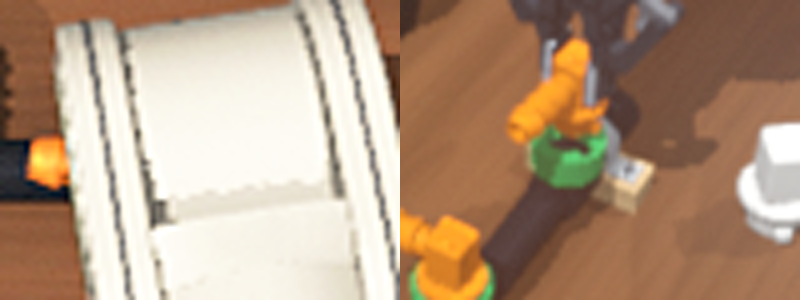

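```bash
python3 -m pendant '[[0,0,0.05,0,0,0,-0.5],[0,0,0.1,0,0,0,-0.5],[0,0,0.14,0,0,0,-0.5],[0,0,0.16,0,0,0,-0.5],[0,0,0.18,0,0,0,-0.5],[0,0,0.2,0,0,0,-0.5],[0,0,0.22,0,0,0,-0.5],[0,0,0.24,0,0,0,-0.5],[0,0,0.26,0,0,0,-0.5],[0,0,0.26,0,0,0,-0.5]]' >/dev/null
python3 -c "
from h import *
st()"
```

```text
t 7.6 pos [0.5415, -0.0259, 0.1302] yaw 85.0 tilt [-0.0, -0.0] F [-0.08, 0.68, -1.49] Tq [0.04, 0.01, 0.04] w 0.296 g 47.291210889816284
```

```bash
python3 -m pendant '[[0,0,0.01,0,0,0,-0.5],[0,0,0.02,0,0,0,-0.5],[0,0,0.03,0,0,0,-0.5],[0,0,0.04,0,0,0,-0.5],[0,0,0.05,0,0,0,-0.5],[0,0,0.06,0,0,0,-0.5],[0,0,0.06,0,0,0,-0.5],[0,0,0.06,0,0,0,-0.5],[0,0,0.06,0,0,0,-0.5],[0,0,0.06,0,0,0,-0.5]]' >/dev/null
python3 -c "
from h import *
st()"
```

```text
t 8.85 pos [0.5417, -0.0258, 0.1274] yaw 85.0 tilt [0.0, 0.0] F [2.76, 1.53, -0.68] Tq [0.37, -0.57, 0.0] w 0.297 g 47.296003103256226
```

```bash
python3 -m pendant '[[0.01,0.02,0,0,0,0,-0.5],[0.01,0.02,0,0,0,0,-0.5],[0.01,0.02,0.01,0,0,0,-0.5],[0.01,0.02,0.02,0,0,0,-0.5],[0.01,0.02,0.03,0,0,0,-0.5],[0.01,0.02,0.03,0,0,0,-0.5],[0.01,0.02,0.03,0,0,0,-0.5],[0.01,0.02,0.03,0,0,0,-0.5],[0.01,0.02,0.03,0,0,0,-0.5],[0.01,0.02,0.03,0,0,0,-0.5]]' >/dev/null
python3 -c "
from h import *
st()"
```

```text
t 10.1 pos [0.5425, -0.0257, 0.1265] yaw 84.99 tilt [-0.0, -0.001] F [-4.93, -0.25, 9.37] Tq [-0.2, 1.18, 0.07] w 0.298 g 48.835569620132446
```

```bash
python3 -m pendant '[[0,-0.01,-0.01,0,0,0,-0.5],[0,-0.01,-0.01,0,0,0.1,-0.5],[0,-0.01,-0.01,0,0,0.2,-0.5],[0,-0.01,-0.01,0,0,0.3,-0.5],[0,-0.01,-0.01,0,0,0.4,-0.5],[0,-0.01,-0.01,0,0,0.5,-0.5],[0,-0.01,-0.01,0,0,0.6,-0.5],[0,-0.01,-0.01,0,0,0.6,-0.5],[0,-0.01,-0.01,0,0,0.6,-0.5],[0,-0.01,-0.01,0,0,0.6,-0.5]]' >/dev/null
python3 -c "
from h import *
st()"
```

```text
t 11.35 pos [0.5423, -0.0254, 0.1264] yaw 80.21 tilt [0.0, -0.0] F [1.17, -2.39, 5.0] Tq [-0.53, -0.25, 0.02] w 0.297 g 48.050386905670166
```

```bash
python3 -m pendant '[[-0.005,0,0,0,0,0.1,-0.5],[-0.005,0,0,0,0,0.2,-0.5],[-0.005,0,0,0,0,0.3,-0.5],[-0.005,0,0,0,0,0.4,-0.5],[-0.005,0,0,0,0,0.5,-0.5],[-0.005,0,0,0,0,0.6,-0.5],[-0.005,0,0,0,0,0.6,-0.5],[-0.005,0,0,0,0,0.6,-0.5],[-0.005,0,0,0,0,0.6,-0.5],[-0.005,0,0,0,0,0.6,-0.5]]' >/dev/null
python3 -c "
from h import *
st()"
```

```text
t 12.6 pos [0.5419, -0.0255, 0.1262] yaw 75.41 tilt [-0.0, 0.0] F [0.78, -0.31, 0.62] Tq [-0.04, -0.13, -0.03] w 0.297 g 47.58477509021759
```

```bash
python3 -m pendant '[[0,0,0.01,0,0,0,-0.5],[0,0,0.02,0,0,0,-0.5],[0,0,0.03,0,0,0,-0.5],[0,0,0.03,0,0,0,-0.5],[0,0,0.03,0,0,0,-0.5],[0,0,0.03,0,0,0,-0.5],[0,0,0.03,0,0,0,-0.5],[0,0,0.03,0,0,0,-0.5],[0,0,0.03,0,0,0,-0.5],[0,0,0.03,0,0,0,-0.5]]' >/dev/null
python3 -c "
from h import *
st()"
```

```text
t 13.85 pos [0.5421, -0.0255, 0.1248] yaw 75.41 tilt [0.0, 0.0] F [3.06, 3.5, -1.38] Tq [0.97, -0.78, -0.04] w 0.295 g 47.09681153297424
```

```bash
python3 -m pendant '[[0.007,0.004,0.01,0,0,0,-0.5],[0.007,0.004,0.02,0,0,0,-0.5],[0.007,0.004,0.04,0,0,0,-0.5],[0.007,0.004,0.06,0,0,0,-0.5],[0.007,0.004,0.08,0,0,0,-0.5],[0.007,0.004,0.1,0,0,0,-0.5],[0.007,0.004,0.1,0,0,0,-0.5],[0.007,0.004,0.1,0,0,0,-0.5],[0.007,0.004,0.1,0,0,0,-0.5],[0.007,0.004,0.1,0,0,0,-0.5]]' >/dev/null
python3 -c "
from h import *
st()"
```

```text
t 15.1 pos [0.5422, -0.0255, 0.1197] yaw 75.39 tilt [-0.0, -0.0] F [0.27, 2.02, -1.2] Tq [0.39, -0.04, -0.05] w 0.296 g 47.21022427082062
```

```bash
python3 -m pendant '[[0.004,0,0.01,0,0,0,-0.5],[0.004,0,0.03,0,0,0,-0.5],[0.004,0,0.05,0,0,0,-0.5],[0.004,0,0.06,0,0,0,-0.5],[0.004,0,0.07,0,0,0,-0.5],[0.004,0,0.08,0,0,0,-0.5],[0.004,0,0.085,0,0,0,-0.5],[0.004,0,0.085,0,0,0,-0.5],[0.004,0,0.085,0,0,0,-0.5],[0.004,0,0.085,0,0,0,-0.5]]' >/dev/null
python3 -c "
from h import *
st()"
```

```text
t 16.35 pos [0.5424, -0.0252, 0.1156] yaw 75.4 tilt [0.0, -0.0] F [-0.82, -0.17, 0.16] Tq [-0.07, 0.16, -0.0] w 0.297 g 47.38101840019226
```

```bash
python3 -m pendant '[[0,0,0.005,0,0,0,-0.5],[0,0,0.01,0,0,0,-0.5],[0,0,0.01,0,0,0.2,-0.5],[0,0,0.01,0,0,0.4,-0.5],[0,0,0.01,0,0,0.6,-0.5],[0,0,0.01,0,0,0.8,-0.5],[0,0,0.01,0,0,1.0,-0.5],[0,0,0.01,0,0,1.2,-0.5],[0,0,0.01,0,0,1.2,-0.5],[0,0,0.01,0,0,1.2,-0.5]]' >/dev/null
python3 -c "
from h import *
st()"
```

```text
t 17.6 pos [0.5425, -0.0251, 0.1151] yaw 65.82 tilt [0.0, 0.0] F [-0.08, 1.21, 2.09] Tq [0.14, 0.12, 0.06] w 0.295 g 47.57369577884674
```

```bash
python3 -m pendant '[[0,0,0,0,0,0.2,-0.5],[0,0,0.001,0,0,0.4,-0.5],[0,0,0.002,0,0,0.6,-0.5],[0,0,0.003,0,0,0.8,-0.5],[0,0,0.004,0,0,1.0,-0.5],[0,0,0.005,0,0,1.2,-0.5],[0,0,0.007,0,0,1.4,-0.5],[0,0,0.009,0,0,1.6,-0.5],[0,0,0.009,0,0,1.6,-0.5],[0,0,0.009,0,0,1.6,-0.5]]' >/dev/null
python3 - <<'E'
from h import *
st()
for c in("side",):
    p,d=manip.camera(c);P=cloud(d,c);P[d<=0]=9
    hsv=cv2.cvtColor(p,cv2.COLOR_RGB2HSV);m=(hsv[...,0]<22)&(hsv[...,1]>170)&(hsv[...,2]>120)&(P[...,2]>.085)&(np.hypot(P[...,0]-.56,P[...,1]+.01)<.085)
    print(c,yawfit(P,m))
E
```

```text
t 18.85 pos [0.5425, -0.0252, 0.1146] yaw 53.01 tilt [0.0, -0.0] F [-1.33, 0.48, 1.41] Tq [0.11, 0.1, 0.01] w 0.295 g 47.59691834449768
side (np.int64(239), [0.5559, 0.0024], 47.4, [[556.7, -4.4], [81.5, 31.7], 43.5])
```

```bash
python3 -m pendant '[[0,0,0.002,0,0,0.3,-0.5],[0,0,0.004,0,0,0.6,-0.5],[0,0,0.006,0,0,0.9,-0.5],[0,0,0.008,0,0,1.2,-0.5],[0,0,0.01,0,0,1.5,-0.5],[0,0,0.012,0,0,1.8,-0.5],[0,0,0.014,0,0,2.1,-0.5],[0,0,0.017,0,0,2.5,-0.5],[0,0,0.017,0,0,2.5,-0.5],[0,0,0.017,0,0,2.5,-0.5]]' >/dev/null
python3 -c "
from h import *
st()"
```

```text
t 20.15 pos [0.5426, -0.0251, 0.1139] yaw 33.07 tilt [0.0, -0.0] F [-0.19, 0.48, 2.84] Tq [0.23, 0.01, 0.05] w 0.294 g 47.7049845457077
```

```bash
python3 -m pendant '[[0,0,0.002,0,0,0.3,-0.5],[0,0,0.004,0,0,0.6,-0.5],[0,0,0.006,0,0,0.9,-0.5],[0,0,0.008,0,0,1.2,-0.5],[0,0,0.01,0,0,1.5,-0.5],[0,0,0.012,0,0,1.8,-0.5],[0,0,0.014,0,0,2.1,-0.5],[0,0,0.017,0,0,2.5,-0.5],[0,0,0.017,0,0,2.5,-0.5],[0,0,0.017,0,0,2.5,-0.5]]' >/dev/null
python3 - <<'E'
from h import *
from scipy.optimize import least_squares as ls
st()
for c in("top","side"):
    d=np.load(f"d_{c}0.npy");P=cloud(d,c);P[d<=0]=9
    x,y,z=P[...,0],P[...,1],P[...,2]
    m=(z>.036)&(z<.062)&(abs(x-.542)<.02)&(y>-.11)&(y<.21)
    q=P[m]
    def f(p): 
        a=(q[:,0]-p[0]-p[1]*(q[:,1]-.05))*np.cos(p[1]);return np.hypot(a,q[:,2]-p[2])-.016
    r=ls(f,[.542,0,.038],loss="soft_l1",f_scale=.001);print(c,m.sum(),"header yaw",np.degrees(np.arctan(-r.x[1])).round(2),r.x[[0,2]].round(4),np.median(abs(f(r.x))).round(5))
    # fitted barb cylinder
    m=(z>.09)&(z<.135)&(np.hypot(x-.585,y-.124)<.026);q2=P[m]
    def g(p):
        a=(q2[:,1]-p[0]-p[1]*(q2[:,0]-.585))*np.cos(p[1]);return np.hypot(a,q2[:,2]-p[2])-p[3]
    r=ls(g,[.124,0,.112,.011],loss="soft_l1",f_scale=.001);print("  barb yaw",np.degrees(np.arctan(r.x[1])).round(2),r.x.round(4))
E
```

```text
t 21.4 pos [0.5426, -0.0251, 0.1131] yaw 13.09 tilt [0.001, -0.0] F [0.19, 0.97, 4.46] Tq [0.21, -0.07, 0.05] w 0.298 g 47.86034882068634
top 1183 header yaw 1.43 [0.5415 0.0393] 0.00148
  barb yaw 3.68 [0.1255 0.0643 0.1123 0.0103]
side 836 header yaw 1.31 [0.5418 0.0385] 0.00135
  barb yaw -0.26 [ 0.1254 -0.0045  0.111   0.0105]
```

```bash
python3 -m pendant '[[0,0,0.001,0,0,0.2,-0.5],[0,0,0.002,0,0,0.4,-0.5],[0,0,0.003,0,0,0.6,-0.5],[0,0,0.004,0,0,0.8,-0.5],[0,0,0.005,0,0,0.95,-0.5],[0,0,0.006,0,0,1.1,-0.5],[0,0,0.006,0,0,1.2,-0.5],[0,0,0.006,0,0,1.25,-0.5],[0,0,0.006,0,0,1.25,-0.5],[0,0,0.006,0,0,1.25,-0.5]]' >/dev/null
cat > cmp.py <<'E'
from h import *
from scipy.optimize import least_squares as ls
st()
for c in("top","side"):
    p,d=manip.camera(c);cv2.imwrite(f"pics/c_{c}{manip.get_obs()['clock']:.1f}.png",p[:,:,::-1]);P=cloud(d,c);P[d<=0]=9
    x,y,z=P[...,0],P[...,1],P[...,2]
    hsv=cv2.cvtColor(p,cv2.COLOR_RGB2HSV);o=(hsv[...,0]<22)&(hsv[...,1]>150)&(hsv[...,2]>90)
    for n,cx,cy in(("fitted",.540,.1245),("loose",.5426,-.0251)):
        m=o&(z>.085)&(z<.14)&(x-cx>.016)&(x-cx<.08)&(abs(y-cy)<.03);q=P[m]
        if m.sum()<20: print(c,n,"hidden");continue
        def g(a):
            v=(q[:,1]-a[0]-a[1]*(q[:,0]-cx-.045))*np.cos(a[1]);return np.hypot(v,q[:,2]-a[2])-.0105
        r=ls(g,[cy,0,.112],loss="soft_l1",f_scale=.001).x
        print(c,n,m.sum(),"cyl yaw",np.degrees(np.arctan(r[1])).round(2),"z",r[2].round(4),yawfit(P,m)[1:])
E
python3 cmp.py
```

```text
t 22.65 pos [0.5424, -0.0252, 0.1126] yaw 2.98 tilt [0.0, -0.0] F [0.26, 1.58, 5.75] Tq [0.24, 0.0, 0.01] w 0.295 g 47.93417036533356
top fitted 185 cyl yaw 0.5 z 0.112 ([0.5804, 0.1243], -178.1, [[580.5, 125.5], [48.2, 24.1], 0.4])
top loose hidden
side fitted 164 cyl yaw 1.73 z 0.1107 ([0.5797, 0.1301], -179.4, [[582.0, 127.0], [51.6, 24.3], 0.1])
side loose 82 cyl yaw 1.23 z 0.1098 ([0.5907, -0.0173], 175.3, [[583.8, -18.1], [17.4, 47.1], 79.5])
```

```bash
python3 -m pendant '[[0,0,0,0,0,0.05,-0.5],[0,0,0,0,0,0.1,-0.5],[0,0,0,0,0,0.15,-0.5],[0,0,0,0,0,0.15,-0.5],[0,0,-0.005,0,0,0.15,-0.5],[0,0,-0.01,0,0,0.15,-0.5],[0,0,-0.01,0,0,0.15,-0.5],[0,0,-0.01,0,0,0.15,-0.5],[0,0,-0.01,0,0,0.15,-0.5],[0,0,-0.01,0,0,0.15,-0.5]]' >/dev/null
python3 -c "
from h import *
st()"
python3 -m pendant '[[0,0,0,0,0,0,-0.2],[0,0,0,0,0,0,0],[0,0,0,0,0,0,0.1],[0,0,0,0,0,0,0.1],[0,0,0,0,0,0,0.1],[0,0,0,0,0,0,0.1],[0,0,-0.3,0,0,0,0.1],[0,0,-0.8,0,0,0,0.1],[0,0,-1.5,0,0,0,0.1],[0,0,-2.2,0,0,0,0.1]]' >/dev/null
python3 -c "
from h import *
st()"
```

```text
t 24.0 pos [0.5424, -0.0252, 0.1131] yaw 1.8 tilt [-0.0, -0.0] F [0.34, 0.62, 3.79] Tq [0.17, -0.09, 0.08] w 0.294 g 47.93782889842987
t 25.25 pos [0.5424, -0.0251, 0.2254] yaw 1.81 tilt [0.001, -0.0] F [-0.24, 0.21, -0.31] Tq [-0.02, -0.01, 0.02] w 0.55 g 0.0
```

```bash
python3 -m pendant '[[0,0.5,-0.3,0,0,0,0.1],[-0.2,1.2,-0.5,0,0,0,0.1],[-0.5,2,-0.5,0,0,0,0.1],[-0.8,2.8,-0.5,0,0,0,0.1],[-1.1,3.6,-0.5,0,0,0,0.1],[-1.4,4.4,-0.5,0,0,0,0.1],[-1.7,5.2,-0.5,0,0,0,0.1],[-2,6,-0.5,0,0,0,0.1],[-2,6,-0.5,0,0,0,0.1],[-2,6,-0.5,0,0,0,0.1]]' >/dev/null
python3 cmp.py; python3 - <<'E'
import cv2,glob
t=sorted(glob.glob("pics/c_top*"))[-1];s=sorted(glob.glob("pics/c_side*"))[-1]
cv2.imwrite("pics/fin.png",cv2.hconcat([cv2.resize(cv2.imread(t)[190:260,180:340],(400,175*1),interpolation=2),cv2.resize(cv2.imread(s)[190:300,235:335],None,fx=4,fy=175/110,interpolation=2)]))
E
```

```text
t 26.5 pos [0.4523, -0.3275, 0.2489] yaw 1.83 tilt [0.001, 0.0] F [1.07, 0.55, 0.13] Tq [0.05, -0.0, -0.03] w 0.555 g 0.0
top fitted 167 cyl yaw 1.31 z 0.1122 ([0.5805, 0.124], -178.6, [[580.6, 125.8], [48.0, 23.9], 0.7])
top loose 185 cyl yaw 2.12 z 0.1119 ([0.5825, -0.0245], -178.8, [[582.6, -25.1], [47.9, 21.6], 1.7])
side fitted 142 cyl yaw 0.34 z 0.1105 ([0.579, 0.13], 179.5, [[580.6, 124.9], [25.5, 50.3], 86.9])
side loose 140 cyl yaw 3.22 z 0.1109 ([0.5812, -0.02], -175.7, [[583.7, -21.8], [50.0, 25.2], 14.6])
```

View pics/fin.png

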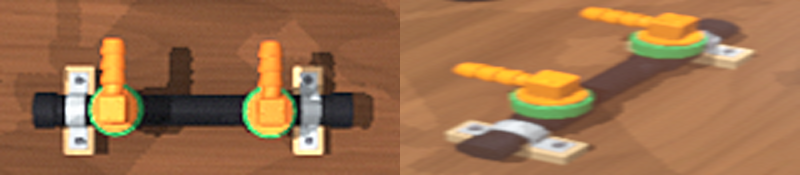

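The top crop shows the new elbow at about (270,80) with its barb parallel to the fitted one at about (113,80). The two agree within about 1° in the top view (about 3° by the noisier side-camera fit), at the same height, with the arm clear.

```bash
python3 -c "
from workcell import manip
print(manip.hand_in())"
```

```text
the job is handed in; nothing more can be done
None
```

The small orange elbow is seated in the open socket and twisted clockwise until its barb lines up with the fitted one (about 1° apart in the top view, about 3° by the noisier side-camera fit). It has been let go and the job is handed in, with about 26.5 s on the clock.

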